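Lay dried test coupons and tweezers in their tray

ROBOT

A 6-joint arm with a two-finger parallel gripper is mounted at the origin on a cart in front of the work surface, level with it; the furniture and walls round the work are solid. World frame = base frame: x ahead of the robot, y to its left, z up, the work surface at z = 0. Lengths are in m, angles in rad, forces in N, time in s.
With the tool pointing down it reaches from about 0.325 to 0.9 m from the base axis. Payload 6.1 kg.
Tool frame: the origin (TCP) lies between the finger pads; the fingertips stand 11 mm ahead of it and the grasp point (between the pads) lies 8 mm behind it; z points along the fingers, y is the line along which they close (so a half turn about z gives the same grasp; the last joint's range is limited). The gripper opens to 85 mm and grips with 20 to 120 N. Pads are 22 mm wide; open, the fingers measure 114 mm over their backs; the gripper's body (76 mm by 85 mm) begins 54 mm behind the grasp point. The pads swing forward as they close: fully open they stand 13 mm farther back than shut.
Start: joints at [-1.419, 0.22, 1.526, -0, 1.395, -0.126], TCP at [0.171, -0.601, 0.242] pointing down, gripper open.
Joint ranges: [-2.98, 2.98], [-0.91, 2.08], [0.09, 2.57], [-1.24, 4.39], [0.2, 2.65], [-2.68, 2.68]. Speed limits (rad/s): [2.57, 2.57, 3.01, 3.14, 3.14, 3.14].

INTERFACE

Orientations are given as a unit quaternion [x, y, z, w].
In Python, from bench import ctrl gives the robot as it stands.
- The arm moves only by the shell command python3 jog.py 'ROWS'. ROWS is a JSON list of rows, 1 to 10 of them, each of 7 numbers: dx, dy, dz in m, then a rotation vector rx, ry, rz in rad, then the opening from 0.0 (shut) to 1.0 (fully open); each row shifts and turns the commanded pose from where the row before left it, along the tool's axes as they then stand; what a row does not reach is not made up. A row lasts 1/12 s, in which the tool goes at most 0.0417 m and 0.125 rad, less where a joint would pass 70% of its speed; a pose out of reach is approached as far as the arm can. The fingers move at their own pace and stop on an object; the grip force is fixed at half the most. Time passes only in rows, so rows that do not move let the fingers close. It prints the time, the measured TCP pose, the force, the opening and the grip force at its end.
- ctrl.sense(): the state, without advancing time (a new reading comes with each control period).
- ctrl.read_camera(name): name is "scene" or "top" or "wrist"; returns a dict with "color" (400x640x3 uint8, red, green, blue), "fx", "fy", "cx", "cy" (pixels), "rvec" (rotation vector, rad) and "tvec" (3), from world to camera coordinates, as OpenCV has them. Camera axes: x right, y down, z forward; pixel columns grow to the right and rows downward; lengths in m; the calibration is good to about 2 mm. A picture is of the moment at which its call begins. There is no depth.
- ctrl.sign_off(): hands the job in; it is judged then, once.
The state is a dict: "clock": time; "joint_positions": joint angles; "qvel": joint speeds; "joint_torque": joint torques, N m; "position": TCP position; "orientation": TCP orientation; "force": force on the tool from outside, world axes, zero at the start; "ft_torque": the same for the moment, N m; "finger_gap": opening from 0.0 (shut) to 1.0 (fully open); "gripper_force": force on a finger pad.
Only numpy, scipy, OpenCV 4.12 (cv2) and the standard library are available. Lean on these libraries where they do the work, as an engineer would, in place of code of your own. Each camera call takes 0.05 s, during which the arm holds its last target. There are 200 camera calls.

TASK

Put the set away in its grey storage tray: lay both dried aluminium coupons from the sloping rack flat in the nests shaped to their outlines, each with its lug in the lug end of its own nest, and the tweezers that were left in the long coupon's nest flat in their own narrow groove. Take the coupons by their edges only and never touch their broad faces with the fingers; leave the vial, the funnel and the flask where they stand.

Things in the scene. Friction and masses are not known exactly. Their poses are not given: they have to be found in the camera images.
- tray: fixed grey tray, 146 (x) x 230 mm (y), origin under its centre, z up; at yaw 0 x points away from the robot, y left. Floor 5 mm, walls (5 thick) 22 mm, rib tops 13 mm above the table. Side by side, all lengthwise along x: long nest (y = +62 mm), short nest (y = -14), tweezers groove (y = -75). Parts rest on cross ribs 8 mm above the floor.
- long_nest_foot (a point): where the long coupon's origin belongs: on the rib tops, at tray x = -61.5 mm. The nest follows the coupon's outline with 4 mm play all round, so it goes in one way only. The side walls are open for the fingers over 48 mm, centred 52 mm from the foot; there the floor is free beyond 16 mm from the nest's centre line.
- long_nest_lug (a point): where the long coupon's lug end (point long_coupon_lug) belongs: tray x = +61.5 mm, on the rib tops
- short_nest_foot (a point): where the short coupon's origin belongs: on the rib tops, at tray x = +46 mm (this nest lies the other way round, its lug end towards tray -x). Outline nest with 4 mm play; side walls open for the fingers over 48 mm, centred 40 mm from the foot, the floor free there beyond 16 mm from the centre line.
- short_nest_lug (a point): where the short coupon's lug end (point short_coupon_lug) belongs: tray x = -46 mm, on the rib tops
- tweezers_groove (a point): where the tweezers' origin belongs: middle of the groove, on the rib tops (13 mm above the table, 8 mm above the floor). The groove is 133 mm long (tray x) and 23 mm wide inside, its side walls open over the middle 60 mm; the tweezers may lie either way round
- rack: fixed steel drying rack, base 96 (x) x 250 (y) x 6 mm, y uphill, z up; origin at table height, 30 mm to +x of its centre. Two equal stands one behind the other, 125 mm apart in y, each rising at 35 degrees towards +y: two rails 10 mm either side of the middle line, 88 mm long, a 34 mm wide stop at the low end 9 mm above them. Nothing beside or below a coupon's side edges down to the base.
- front_stand (a point): rail tops at the stop of the stand at the rack's -y end, 30 mm above the table, where a coupon's foot rests. The upper end of the coupon on this stand (up to 0.11 m above the table) crowds a gripper square to the coupon on the back stand, so this one is taken first
- back_stand (a point): rail tops at the stop of the other stand, 30 mm above the table
- long_coupon: bare aluminium coupon, on either stand of the rack at the start, lug uphill: plate 95 x 44 x 6 mm with a narrower hanging lug (28 x 20 mm, with a hole) on the middle of one end, 123 mm in all, about 85 g, balance point 55 mm from the foot. Origin: middle of the foot edge (end without lug), on the underside; x to the lug, y across, z out of the upper face.
- long_coupon_lug (a point): middle of the end edge of the long coupon's lug, on the underside
- short_coupon: bare aluminium coupon, on either stand of the rack at the start, lug uphill: plate 68 x 44 x 6 mm with a narrower hanging lug (24 x 20 mm, with a hole) on the middle of one end, 92 mm in all, about 62 g, balance point 40 mm from the foot. Origin: middle of the foot edge (end without lug), on the underside; x to the lug, y across, z out of the upper face.
- short_coupon_lug (a point): middle of the end edge of the short coupon's lug, on the underside
- tweezers: plain steel tweezers, 124 mm long (y), 15 mm wide (x), 9 mm high, about 20 g; origin at the middle of the underside. At the start they lie on the ribs in the long coupon's nest, roughly lengthwise; grasp them across the width near the origin
- vial: bystander: vial with green content and blue cap, 28 mm across, 60 mm tall, standing on the table beside the rack, at its +x side; origin under its centre
- funnel: bystander: white funnel standing mouth down, 69 mm across, 60 mm high, right of the work; origin under its centre
- flask: bystander: conical flask, 60 mm across, 98 mm high, left of the work; origin under its centre

How it is judged:
At the end, for the whole second after the job is handed in: Both coupons lie at rest and level (3.4 deg) in their own nests, foot and lug end each within 7.5 mm of the points where they belong; the tweezers lie at rest and level (4.6 deg) in their groove, their middle within 9 mm of its middle, lengthwise within 5 deg, either way round (distance between long_coupon and long_nest_foot below 0.0075 m and distance between long_coupon_lug and long_nest_lug below 0.0075 m and angle between each of long_coupon, short_coupon's own z axis and vertical below 0.06 rad and linear speed of each of long_coupon, short_coupon, tweezers below 0.02 m/s and distance between short_coupon and short_nest_foot below 0.0075 m and distance between short_coupon_lug and short_nest_lug below 0.0075 m and distance between tweezers and tweezers_groove below 0.009 m and angle between the y axis of tweezers and the x axis of tray, either way round below 0.09 rad and angle between tweezers's own z axis and vertical below 0.08 rad); the robot touches nothing.
It fails at once if a finger presses on a broad face of a coupon (contact force between any of long_coupon_c7, long_coupon_c8, short_coupon_c7, short_coupon_c8 and the fingers above 0.5 N).
It fails at once if a bystander (vial, funnel or flask) is moved by more than 20 mm (distance of any of vial, funnel, flask from where it was at the start of the episode above 0.02 m).
It also fails if it takes over 72 s, if anything falls off the work surface, if the arm or the gripper's body presses on something with over 40 N, if the wrist force passes 120 N, or if a joint passes its speed limit or range.

## Working session

There is one attempt and no reset: what is moved stays moved. The work goes in short steps, Python scripts to look and compute and a shell command to move; the robot and the scene stay as the last step left them, time stands still between calls to the robot, and variables do not carry over. Pictures are saved under pics/ and viewed, at most 10 in all, crops included, and the job is handed in when it is done.

```bash
ls; mkdir -p pics; python3 - <<'E'
from bench import ctrl
import cv2,pickle
for n in ("scene","top"):
    d=ctrl.read_camera(n); pickle.dump(d,open(f"pics/{n}0.pkl","wb"))
    cv2.imwrite(f"pics/{n}0.png",d["color"][:,:,::-1]); print(n,d["fx"],d["fy"],d["cx"],d["cy"],d["rvec"],d["tvec"])
print(ctrl.sense())
E
```

```text
bench.py
jog.py
pics
scene 397.4805145216732 397.4805145216732 312.3391578594621 194.0130387979336 [ 1.88170759 -1.15463321  0.64131928] [-0.30509775  0.28686155  1.08403101]
top 363.9770258416295 363.9770258416295 317.9673660826649 203.79680255014856 [ 2.15180477 -2.18414899  0.09134824] [-0.07028852  0.47805551  1.25530945]
{'clock': 0.1, 'joint_positions': array([-1.41912529e+00,  2.21181810e-01,  1.52750762e+00, -4.19307273e-05,
        1.39469732e+00, -1.26077106e-01]), 'qvel': array([ 0.00030268, -0.00153866, -0.00373843,  0.00126946,  0.00074224,
       -0.00071668]), 'joint_torque': array([ 1.30609140e-03, -4.98244250e+01, -3.90547049e+01, -1.00484981e-04,
        5.69325930e-03, -4.24389339e-05]), 'position': array([ 0.17128528, -0.60051714,  0.24128144]), 'orientation': array([ 9.90371575e-01,  1.38431713e-01, -3.21153150e-05, -8.96710760e-04]), 'force': array([ 0.37917056, -0.95076346,  0.51985606]), 'ft_torque': array([0.00176025, 0.02956103, 0.01565171]), 'gripper_force': 0.0, 'finger_gap': 1.0005312644390585}
```

View pics/top0.png

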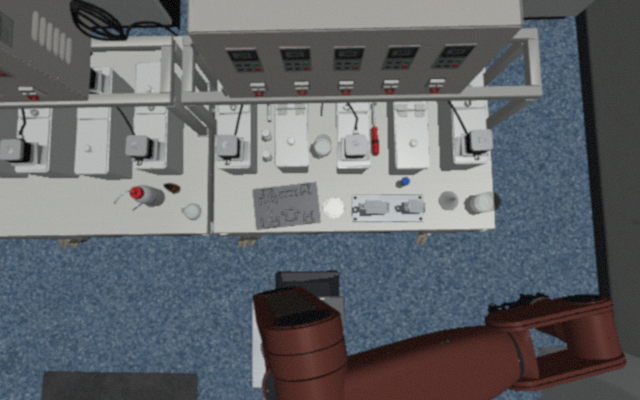

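View pics/scene0.png

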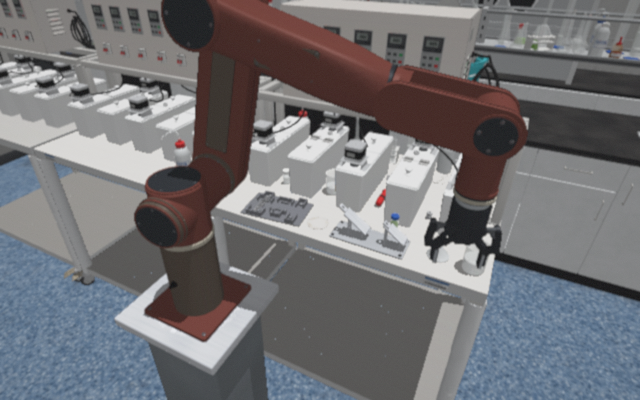

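```bash
cat > h.py <<'E'
import numpy as np, cv2, pickle
from scipy.spatial.transform import Rotation as R
def K(d): return np.array([[d["fx"],0,d["cx"]],[0,d["fy"],d["cy"]],[0,0,1.]])
def ray(d,uv):
    Rm=cv2.Rodrigues(np.array(d["rvec"],float))[0]; t=np.array(d["tvec"],float)
    o=-Rm.T@t; uv=np.atleast_2d(np.array(uv,float))
    p=np.c_[(uv[:,0]-d["cx"])/d["fx"],(uv[:,1]-d["cy"])/d["fy"],np.ones(len(uv))]
    return o,p@Rm
def cast(d,uv,z):
    o,v=ray(d,uv); return o+v*((z-o[2])/v[:,2])[:,None]
def proj(d,P):
    return cv2.projectPoints(np.atleast_2d(np.array(P,float)),np.array(d["rvec"],float),np.array(d["tvec"],float),K(d),None)[0][:,0]
def snap(n,tag):
    from bench import ctrl
    d=ctrl.read_camera(n); pickle.dump(d,open(f"pics/{tag}.pkl","wb")); cv2.imwrite(f"pics/{tag}.png",d["color"][:,:,::-1]); return d
def load(tag): return pickle.load(open(f"pics/{tag}.pkl","rb"))
def delta(pos,Rt,s):
    """tool-axes shift and rotvec (row order: shift, turn) from sensed state s to target"""
    R0=R.from_quat(s["orientation"]); return R0.inv().apply(np.array(pos)-s["position"]), (R0.inv()*Rt).as_rotvec()
E
python3 - <<'E'
from h import *
d=load("top0")
c=d["color"][170:240,240:480,::-1]
cv2.imwrite("pics/c0.png",cv2.resize(c,None,fx=3.33,fy=3.33,interpolation=cv2.INTER_CUBIC))
print(cast(d,[(287,204),(388,207),(333,207),(192,211),(449,200)],0.01).round(3))
E
```

```text
[[ 0.479  0.033  0.01 ]
 [ 0.463 -0.325  0.01 ]
 [ 0.466 -0.13   0.01 ]
 [ 0.459  0.37   0.01 ]
 [ 0.484 -0.54   0.01 ]]
```
View pics/c0.png

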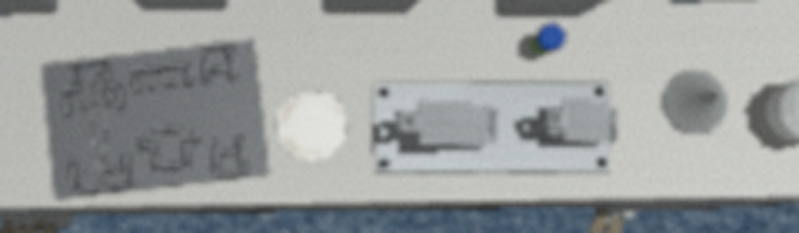

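```bash
cat >> h.py <<'E'
def plan(pos,Rt,s=None,n=None):
    """n equal rows (shift then turn, tool axes) leading from the sensed pose to the target"""
    if s is None:
        from bench import ctrl; s=ctrl.sense()
    d,r=delta(pos,Rt,s)
    if n is None: n=int(np.ceil(max(np.linalg.norm(d)/.038,np.linalg.norm(r)/.12,1)))
    w=r/n; M=sum(R.from_rotvec(w*k).as_matrix() for k in range(n)); v=np.linalg.solve(M,d)
    print(n,"rows",v.round(4).tolist(),w.round(4).tolist(),"total",d.round(4),r.round(4))
def down(yaw): return R.from_euler("z",yaw)*R.from_euler("x",np.pi)
E
python3 - <<'E'
from h import *
plan([0.44,-0.36,0.34],down(np.pi/2))
E
```

```text
11 rows [0.0348, 0.0047, -0.009] [-0.0001, -0.0001, -0.1175] total [ 0.3244 -0.1578 -0.0984] [-0.0014 -0.0013 -1.293 ]
```

```bash
r='[0.0348,0.0047,-0.009,0,0,-0.1175,1]'; python3 jog.py '[[0.0348,0.0047,-0.009,0,0,-0.1175,1],[0.0348,0.0047,-0.009,0,0,-0.1175,1],[0.0348,0.0047,-0.009,0,0,-0.1175,1],[0.0348,0.0047,-0.009,0,0,-0.1175,1],[0.0348,0.0047,-0.009,0,0,-0.1175,1],[0.0348,0.0047,-0.009,0,0,-0.1175,1],[0.0348,0.0047,-0.009,0,0,-0.1175,1],[0.0348,0.0047,-0.009,0,0,-0.1175,1],[0.0348,0.0047,-0.009,0,0,-0.1175,1],[0.0348,0.0047,-0.009,0,0,-0.1175,1]]'
python3 jog.py '[[0.0348,0.0047,-0.009,0,0,-0.1175,1],[0,0,0,0,0,0,1],[0,0,0,0,0,0,1]]'
python3 - <<'E'
from h import *
d=snap("wrist","w0"); print(d["fx"],d["cx"],d["cy"],d["rvec"],d["tvec"]); o,v=ray(d,[(320,200)]);print(o,v)
E
```

```text
clock: 0.93
position: [0.4317, -0.3929, 0.3319]
orientation: [0.746, 0.666, 0.0, -0.001]
force: [0.3, 0.6, 0.4]
finger_gap: 1.003
gripper_force: 0.0
clock: 1.18
position: [0.4404, -0.3592, 0.3421]
orientation: [0.706, 0.708, -0.0, 0.001]
force: [0.5, -0.4, -0.4]
finger_gap: 1.0
gripper_force: 0.0
284.0469222086007 320.4425794838586 196.53196724368496 [-2.86038508e+00 -4.16518073e-03 -2.73025999e-03] [-0.43954896 -0.40991968  0.37442853]
[ 0.43975608 -0.28853868  0.47412464] [[ 7.49133619e-04 -2.89243304e-01 -9.57334449e-01]]
```

View pics/w0.png

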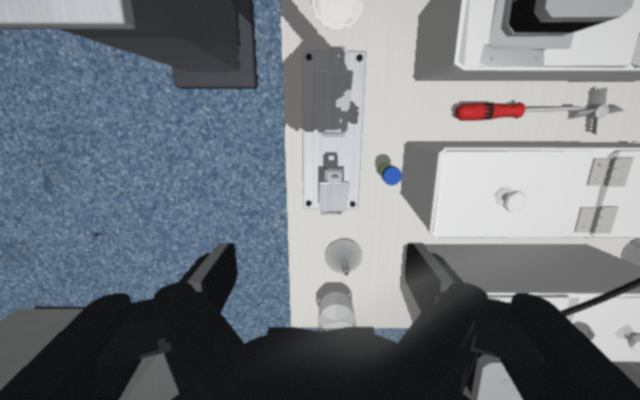

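```bash
python3 - <<'E'
from h import *
plan([0.43,0.03,0.15],down(0.11))
E
```

```text
13 rows [0.0251, -0.0211, 0.0147] [0.0, 0.0, 0.1124] total [ 0.3903 -0.0098  0.1911] [4.0000e-04 6.0000e-04 1.4606e+00]
```

```bash
python3 jog.py '[[0.0251,-0.0211,0.0147,0,0,0.1124,1],[0.0251,-0.0211,0.0147,0,0,0.1124,1],[0.0251,-0.0211,0.0147,0,0,0.1124,1],[0.0251,-0.0211,0.0147,0,0,0.1124,1],[0.0251,-0.0211,0.0147,0,0,0.1124,1],[0.0251,-0.0211,0.0147,0,0,0.1124,1],[0.0251,-0.0211,0.0147,0,0,0.1124,1],[0.0251,-0.0211,0.0147,0,0,0.1124,1],[0.0251,-0.0211,0.0147,0,0,0.1124,1],[0.0251,-0.0211,0.0147,0,0,0.1124,1]]' | head -2
python3 jog.py '[[0.0251,-0.0211,0.0147,0,0,0.1124,1],[0.0251,-0.0211,0.0147,0,0,0.1124,1],[0.0251,-0.0211,0.0147,0,0,0.1124,1],[0,0,0,0,0,0,1],[0,0,0,0,0,0,1],[0,0,0,0,0,0,1]]'
python3 - <<'E'
from h import *
d=snap("wrist","w1"); o,v=ray(d,[(320,200)]);print(o,v)
E
```

```text
clock: 2.07
position: [0.3776, -0.0607, 0.1958]
clock: 2.57
position: [0.424, 0.0194, 0.1544]
orientation: [0.997, 0.073, -0.001, 0.0]
force: [0.2, 0.3, -0.0]
finger_gap: 1.001
gripper_force: 0.0
[0.49308066 0.03013373 0.28644612] [[-0.28569412 -0.04174266 -0.95749042]]
```

View pics/w1.png

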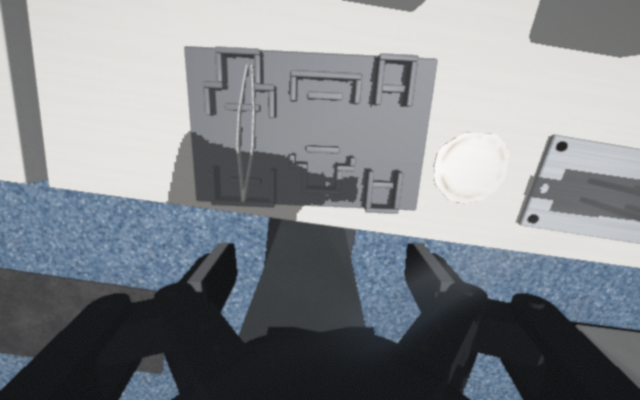

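```bash
python3 - <<'E'
from h import *
d=load("w1"); im=d["color"]; g=cv2.cvtColor(im,cv2.COLOR_RGB2GRAY)
def subedge(p,q,n=30):
    # points of max gradient across the segment p-q
    p,q=np.array(p,float),np.array(q,float); t=(q-p)/np.linalg.norm(q-p); nn=np.array([-t[1],t[0]]); out=[]
    for f in np.linspace(.08,.92,n):
        c=p+f*(q-p); s=np.arange(-5,5.01,.25); pts=(c+s[:,None]*nn).astype(np.float32)
        v=cv2.remap(cv2.GaussianBlur(g,(3,3),.7),pts[None,:,0],pts[None,:,1],cv2.INTER_LINEAR)[0].astype(float)
        gr=abs(np.gradient(v)); out.append(c+s[gr.argmax()]*nn)
    l=cv2.fitLine(np.array(out,np.float32),cv2.DIST_HUBER,0,.01,.01)[:,0]; return l
def inter(a,b):
    A=np.c_[a[:2],-b[:2]]; k=np.linalg.solve(A,b[2:]-a[2:]); return a[2:]+k[0]*a[:2]
C=[(186,46),(437,59),(416,212),(197,203)]
L=[subedge(C[i],C[(i+1)%4]) for i in range(4)]
P=np.array([inter(L[i-1],L[i]) for i in range(4)]); print(P.round(1))
W=cast(d,P,.005); print(W.round(4))
print("sides",[np.linalg.norm(W[i]-W[(i+1)%4]).round(4) for i in range(4)])
for a,b in((1,0),(2,3)): v=W[b]-W[a]; print("yaw",np.arctan2(-v[0],v[1]).round(4))
for a,b in((3,0),(2,1)): v=W[b]-W[a]; print("yaw",np.arctan2(v[1],v[0]).round(4))
print("c",W.mean(0))
# tweezers
m=np.zeros_like(g); cv2.fillPoly(m,[np.array([(230,60),(262,60),(262,205),(230,205)])],1)
b=cv2.morphologyEx(g,cv2.MORPH_TOPHAT,np.ones((9,9)))
ys,xs=np.where((b>22)&(m>0)); 
for y in range(60,206,6): print(y,xs[ys==y],end=" ")
print(cast(d,[(249,66),(246,133),(243,200)],.018).round(4))
E
```

```text
[[183.1  44.3]
 [437.9  58.4]
 [415.8 209.1]
 [195.8 205. ]]
[[ 0.5349  0.16    0.005 ]
 [ 0.5571 -0.0681  0.005 ]
 [ 0.414  -0.0826  0.005 ]
 [ 0.3849  0.1448  0.005 ]]
sides [np.float64(0.2292), np.float64(0.1438), np.float64(0.2293), np.float64(0.1508)]
yaw 0.0969
yaw 0.1272
yaw 0.1007
yaw 0.1009
c [0.47270146 0.03851615 0.005     ]
60 [256 257 258] 66 [245 246 250 251 252 256 257 258] 72 [244 245 250 251 252 256 257 258] 78 [243 244 247 248 249 250 251 252 253 256 257 258 259] 84 [242 243 247 248 249 250 251 252 253 255 260 261 262] 90 [241 242 251 252 253] 96 [240 241 251 252 253] 102 [239 240 251 252 253] 108 [237 238 239 243 244 252 253] 114 [237 238 252 253] 120 [237 238 252 253] 126 [237 251 252 253] 132 [236 237 252] 138 [236 237 251 252] 144 [236 237 251 252] 150 [236 237 238 239 240 250 251] 156 [238 239 250 251] 162 [238 239 249] 168 [239 240 248 249] 174 [240 247 248] 180 [] 186 [] 192 [241 242 243 244] 198 [241 242 243 244] 204 [] [[0.5242 0.0972 0.018 ]
 [0.4669 0.0955 0.018 ]
 [0.4019 0.0936 0.018 ]]
```

```bash
python3 - <<'E'
from h import *
d=load("w1"); s=4; x0,y0=170,35
im=cv2.resize(d["color"][35:220,170:450,::-1],None,fx=2.85,fy=2.85,interpolation=cv2.INTER_CUBIC); s=2.85
c=np.array([.4734,.0388]);yaw=.0995; Rz=np.array([[np.cos(yaw),-np.sin(yaw)],[np.sin(yaw),np.cos(yaw)]])
def draw(pts,z,col):
    w=(Rz@np.array(pts,float).T).T+c; p=proj(d,np.c_[w,np.full(len(w),z)])
    cv2.polylines(im,[((p-[x0,y0]+.5)*s).astype(int)],True,col,1)
draw(np.array([(-73,-115),(73,-115),(73,115),(-73,115)])/1e3,.005,(0,255,0))
def out(xf,sg,yc,pl,L):
    x=lambda a:xf+sg*a
    return np.array([(x(-4),yc-26),(x(pl+4),yc-26),(x(pl+4),yc-14),(x(L+4),yc-14),(x(L+4),yc+14),(x(pl+4),yc+14),(x(pl+4),yc+26),(x(-4),yc+26)])/1e3
draw(out(-61.5,1,62,95,123),.022,(0,0,255)); draw(out(46,-1,-14,68,92),.022,(255,255,0))
draw(np.array([(-66.5,-86.5),(66.5,-86.5),(66.5,-63.5),(-66.5,-63.5)])/1e3,.022,(0,255,255))
cv2.imwrite("pics/ov.png",im)
print(cast(d,[(245,133),(249,66),(243,200)],.018))
E
```

```text
[[0.46679872 0.09640857 0.018     ]
 [0.52418383 0.0971683  0.018     ]
 [0.40187453 0.09359352 0.018     ]]
```

View pics/ov.png

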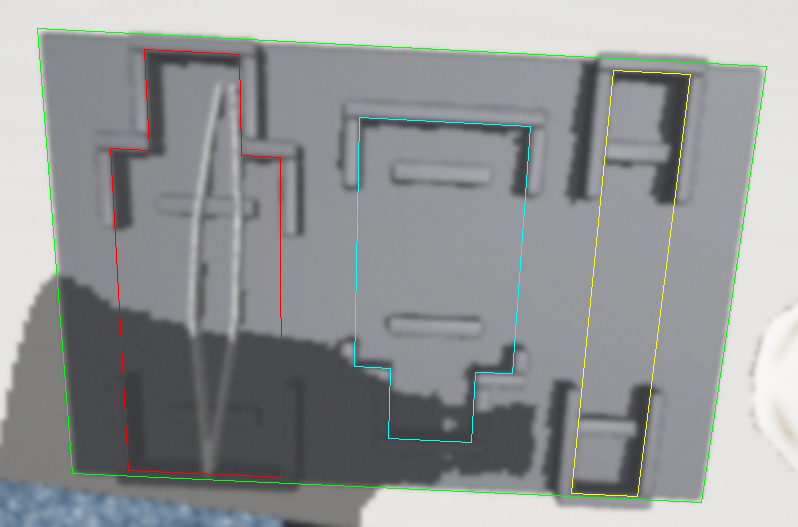

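```bash
python3 - <<'E'
from h import *
plan([0.463,0.0955,0.06],down(0.029))
E
```

```text
4 rows [0.0116, -0.018, 0.0237] [0.0001, 0.0001, 0.029] total [ 0.0494 -0.0701  0.0949] [0.0004 0.0005 0.1158]
```

```bash
python3 jog.py '[[0.0116,-0.018,0.0237,0,0,0.029,0.45],[0.0116,-0.018,0.0237,0,0,0.029,0.45],[0.0116,-0.018,0.0237,0,0,0.029,0.45],[0.0116,-0.018,0.0237,0,0,0.029,0.45],[0,0,0,0,0,0,0.45],[0,0,0,0,0,0,0.45],[0,0,0,0,0,0,0.45]]'
python3 - <<'E'
from h import *
plan([0.463,0.0955,0.0195],down(0.029))
E
```

```text
clock: 3.2
position: [0.4637, 0.0954, 0.0612]
orientation: [1.0, 0.015, 0.001, 0.0]
force: [-0.4, 0.8, 0.5]
finger_gap: 0.447
gripper_force: 0.0
2 rows [-0.0004, -0.0001, 0.0209] [0.0002, -0.0006, 0.0] total [-0.0008 -0.0002  0.0417] [ 0.0004 -0.0012  0.    ]
```

```bash
python3 jog.py '[[0,0,0.021,0,0,0,0.45],[0,0,0.0207,0,0,0,0.45],[0,0,0,0,0,0,0.45],[0,0,0,0,0,0,0.0],[0,0,0,0,0,0,0.0],[0,0,0,0,0,0,0.0],[0,0,0,0,0,0,0.0],[0,0,0,0,0,0,0.0]]'
python3 jog.py '[[0,0,-0.02,0,0,0,0],[0,0,-0.03,0,0,0,0],[0,0,-0.02,0,0,0,0],[0,0,0,0,0,0,0],[0,0,0,0,0,0,0]]'
python3 - <<'E'
from h import *
plan([0.481,-0.0358,0.085],down(0.0995))
snap("wrist","w2")
E
```

```text
clock: 3.87
position: [0.4647, 0.0962, 0.0205]
orientation: [1.0, 0.015, 0.002, 0.0]
force: [-1.8, -3.0, 8.4]
finger_gap: 0.151
gripper_force: 59.6
clock: 4.28
position: [0.4649, 0.0967, 0.0906]
orientation: [1.0, 0.015, 0.002, -0.0]
force: [-0.8, 0.3, -0.4]
finger_gap: 0.154
gripper_force: 59.7
4 rows [0.0022, 0.0333, 0.0014] [0.0, -0.0012, -0.0175] total [0.0122 0.1329 0.0057] [ 0.0001 -0.0049 -0.07  ]
```

View pics/w2.png

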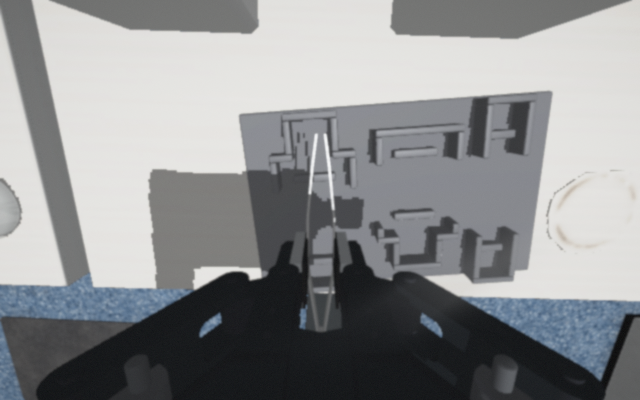

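```bash
python3 - <<'E'
from h import *
from bench import ctrl
d=load("w2"); s=ctrl.sense(); P=cast(d,[(321,134),(320,331),(320,240)],.0876); 
R0=R.from_quat(s["orientation"]); print(R0.inv().apply(P-s["position"]).round(4), np.linalg.norm(P[0]-P[1]))
# refine tray: print corner casts from this view
print(cast(d,[(240,114),(551,92),(527,270)],.005).round(4))
E
```

```text
[[ 0.0625 -0.0002  0.0016]
 [-0.0476 -0.0006  0.0014]
 [ 0.0088 -0.0006  0.0015]] 0.11011412478480505
[[ 0.5339  0.1585  0.005 ]
 [ 0.5561 -0.067   0.005 ]
 [ 0.4123 -0.0824  0.005 ]]
```

```bash
python3 jog.py '[[0.002,0.0333,0.0014,0,-0.001,-0.0175,0],[0.002,0.0333,0.0014,0,-0.001,-0.0175,0],[0.002,0.0333,0.0014,0,-0.001,-0.0175,0],[0.002,0.0333,0.0014,0,-0.001,-0.0175,0],[0,0,0,0,0,0,0],[0,0,0,0,0,0,0],[0,0,0,0,0,0,0]]'
python3 - <<'E'
from h import *
plan([0.480,-0.0363,0.0215],down(0.099))
E
```

```text
clock: 4.92
position: [0.4774, -0.0355, 0.0816]
orientation: [0.999, 0.049, -0.003, -0.001]
force: [-0.5, 0.5, 1.1]
finger_gap: 0.151
gripper_force: 59.7
2 rows [0.0014, 0.0006, 0.0301] [-0.0007, 0.0032, -0.0004] total [0.0029 0.0012 0.0601] [-0.0015  0.0064 -0.0007]
```

```bash
python3 jog.py '[[0.0029,0.001,0.02,0,0.006,0,0],[0,0,0.02,0,0,0,0],[0,0,0.01,0,0,0,0],[0,0,0,0,0,0,0]]'
python3 jog.py '[[0,0,0.005,0,0,0,0],[0,0,0.0045,0,0,0,0],[0,0,0,0,0,0,0],[0,0,0,0,0,0,0]]'
```

```text
clock: 5.25
position: [0.4787, -0.0348, 0.03]
orientation: [0.999, 0.05, -0.002, -0.001]
force: [-0.3, -0.7, -1.0]
finger_gap: 0.153
gripper_force: 59.7
clock: 5.58
position: [0.4818, -0.0365, 0.0237]
orientation: [0.999, 0.05, 0.001, -0.0]
force: [0.2, 0.2, -0.3]
finger_gap: 0.151
gripper_force: 59.7
```

```bash
python3 jog.py '[[-0.001,0,0.0025,0,0,0,0],[0,0,0,0,0,0,0],[0,0,0,0,0,0,0.3],[0,0,0,0,0,0,0.35],[0,0,0,0,0,0,0.35]]'
python3 jog.py '[[0,0,-0.02,0,0,0,0.35],[0,0,-0.035,0,0,0,0.35],[0,0,-0.035,0,0,0,0.5],[0,0,-0.035,0,0,0,1],[0,0,-0.03,0,0,0,1],[0,0,-0.03,0,0,0,1],[0,0,0,0,0,0,1]]'
python3 - <<'E'
from h import *
plan([0.43,-0.39,0.20],down(np.pi/2))
d=snap("wrist","w3")
E
```

```text
clock: 6.0
position: [0.4804, -0.0368, 0.0209]
orientation: [0.999, 0.05, 0.001, -0.0]
force: [0.0, 0.3, -0.4]
finger_gap: 0.352
gripper_force: 0.0
clock: 6.58
position: [0.4837, -0.0376, 0.2129]
orientation: [0.999, 0.05, 0.006, 0.001]
force: [1.0, -0.8, 1.3]
finger_gap: 0.997
gripper_force: 0.0
13 rows [-0.0241, 0.018, 0.0009] [0.0009, -0.0006, -0.1132] total [-0.0886  0.3453  0.013 ] [ 0.0121 -0.0076 -1.4713]
```

View pics/w3.png

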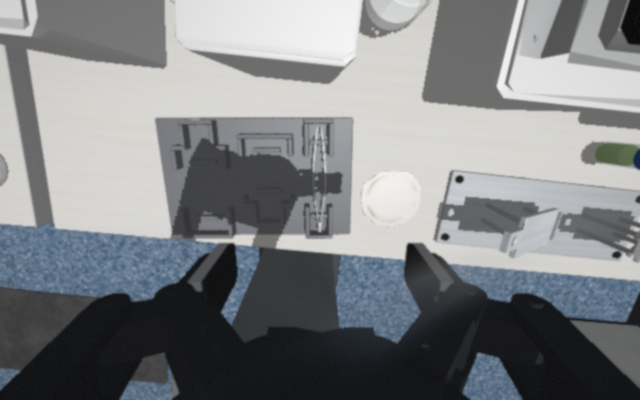

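```bash
python3 jog.py '[[-0.0241,0.0178,0,0.0009,-0.0006,-0.1132,1],[-0.0241,0.0178,0,0.0009,-0.0006,-0.1132,1],[-0.0241,0.0178,0,0.0009,-0.0006,-0.1132,1],[-0.0241,0.0178,0,0.0009,-0.0006,-0.1132,1],[-0.0241,0.0178,0,0.0009,-0.0006,-0.1132,1],[-0.0241,0.0178,0,0.0009,-0.0006,-0.1132,1],[-0.0241,0.0178,0,0.0009,-0.0006,-0.1132,1],[-0.0241,0.0178,0,0.0009,-0.0006,-0.1132,1],[-0.0241,0.0178,0,0.0009,-0.0006,-0.1132,1],[-0.0241,0.0178,0,0.0009,-0.0006,-0.1132,1]]' |head -2
python3 jog.py '[[-0.0241,0.0178,0,0.0009,-0.0006,-0.1132,1],[-0.0241,0.0178,0,0.0009,-0.0006,-0.1132,1],[-0.02,0.01,0,0,0,-0.1132,1],[0,0,0,0,0,0,1],[0,0,0,0,0,0,1],[0,0,0,0,0,0,1]]'
python3 - <<'E'
from h import *
d=snap("wrist","w4"); o,v=ray(d,[(320,200)]);print(o,v)
im=d["color"][0:250,200:440,::-1]; cv2.imwrite("pics/w4c.png",cv2.resize(im,None,fx=2.4,fy=2.4,interpolation=cv2.INTER_CUBIC))
E
```

```text
clock: 7.47
position: [0.3879, -0.3067, 0.2033]
clock: 7.97
position: [0.4169, -0.3817, 0.2029]
orientation: [0.708, 0.706, -0.002, -0.006]
force: [-0.2, -0.0, 0.2]
finger_gap: 1.002
gripper_force: 0.0
[ 0.41816496 -0.31199241  0.33539114] [[-0.01256763 -0.28294181 -0.95913372]]
```

View pics/w4c.png

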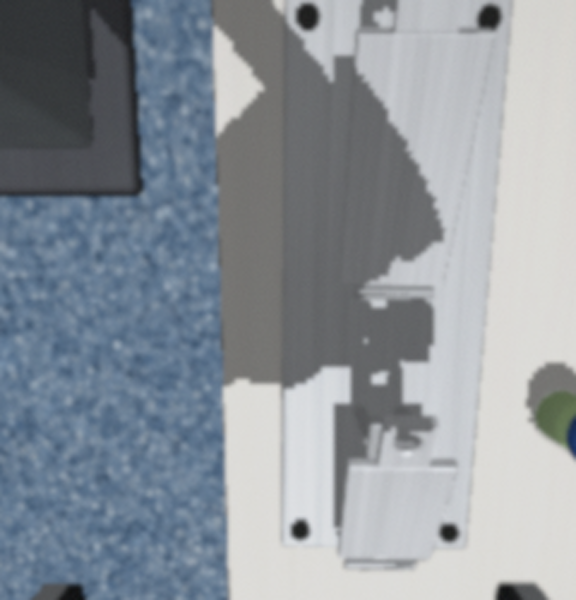

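```bash
python3 - <<'E'
from h import *
d=load("w4"); f=lambda L:np.array(L,float)/2.4+[200,0]-.3
s=cast(d,f([(308,16),(490,16),(300,530),(449,532)]),.007); print("screws",s.round(4),"mid",s.mean(0).round(4))
s2=[np.arctan2(-(s[a]-s[b])[0],(s[a]-s[b])[1]) for a,b in((0,2),(1,3))]; print("yaw",s2)
print("short upper",cast(d,f([(348,463),(456,464)]),.0739).round(4))
print("short foot",cast(d,f([(342,556),(440,556)]),.0349).round(4))
print("long upper",cast(d,f([(358,32),(500,32)]),.030+.095*.5736+.0049).round(4))
print("long foot",cast(d,f([(365,292),(437,292)]),.0349).round(4))
E
```

```text
screws [[ 0.4223 -0.2049  0.007 ]
 [ 0.4987 -0.2052  0.007 ]
 [ 0.4196 -0.4352  0.007 ]
 [ 0.4958 -0.436   0.007 ]] mid [ 0.4591 -0.3203  0.007 ]
yaw [np.float64(-0.01148929399819332), np.float64(-0.012155242801068595)]
short upper [[ 0.4383 -0.3817  0.0739]
 [ 0.481  -0.3821  0.0739]]
short foot [[ 0.4394 -0.4378  0.0349]
 [ 0.4858 -0.4376  0.0349]]
long upper [[ 0.4371 -0.2363  0.0894]
 [ 0.482  -0.2365  0.0894]]
long foot [[ 0.4468 -0.3168  0.0349]
 [ 0.4774 -0.3168  0.0349]]
```

```bash
cat >> h.py <<'E'
a=np.radians(35)
def tilt(yaw=np.pi/2-.012): # tool x along the coupon uphill, z into its face
    return R.from_euler("z",yaw)*R.from_euler("y",-a)*R.from_euler("x",np.pi)
def cp(o,x,z,yaw=np.pi/2-.012): # point of a racked coupon
    return np.array(o)+(R.from_euler("z",yaw)*R.from_euler("y",-a)).apply([x,0,z])
S0=[.459,-.4343,.030]; L0=[.4593,-.3108,.030]
E
python3 - <<'E'
from h import *
print(tilt().as_matrix().round(3), cp(S0,40,0)[0] if 0 else cp(S0,.040,.005))
plan(cp(S0,.040,.085),tilt())
print(cast(load("w0"),[(392,176)],.06), cast(load("w4"),[(200+555/2.4,415/2.4)],.02))
E
```

```text
[[ 0.01   1.     0.007]
 [ 0.819 -0.012  0.574]
 [ 0.574  0.    -0.819]] [ 0.45935877 -0.40440395  0.05703882]
6 rows [-0.0147, 0.0071, 0.0102] [-0.0024, 0.101, 0.0011] total [-0.0691  0.0428  0.0799] [-0.0142  0.6061  0.0069]
[[ 0.54704887 -0.37609292  0.06      ]] [[ 0.53893815 -0.37304839  0.02      ]]
```

```bash
python3 jog.py '[[-0.0147,0.0071,0.0102,-0.0024,0.101,0.001,0.8],[-0.0147,0.0071,0.0102,-0.0024,0.101,0.001,0.8],[-0.0147,0.0071,0.0102,-0.0024,0.101,0.001,0.8],[-0.0147,0.0071,0.0102,-0.0024,0.101,0.001,0.8],[-0.0147,0.0071,0.0102,-0.0024,0.101,0.001,0.8],[-0.0147,0.0071,0.0102,-0.0024,0.101,0.001,0.8],[0,0,0,0,0,0,0.8],[0,0,0,0,0,0,0.8],[0,0,0,0,0,0,0.8]]'
python3 - <<'E'
from h import *
from bench import ctrl
print(ctrl.sense()["joint_positions"].round(2))
plan(cp(S0,.040,.005),tilt())
d=snap("wrist","w5")
cv2.imwrite("pics/w5c.png",d["color"][:,:,::-1])
E
```

```text
clock: 8.77
position: [0.4599, -0.4511, 0.1248]
orientation: [0.678, 0.672, 0.213, -0.21]
force: [0.6, 0.8, 1.0]
finger_gap: 0.802
gripper_force: 0.0
[-1.05  0.74  1.16  0.3   1.77 -1.06]
3 rows [-0.0002, -0.0004, 0.0274] [0.0, 0.0011, 0.001] total [-0.0004 -0.0012  0.0823] [0.0001 0.0032 0.0029]
```

View pics/w5.png

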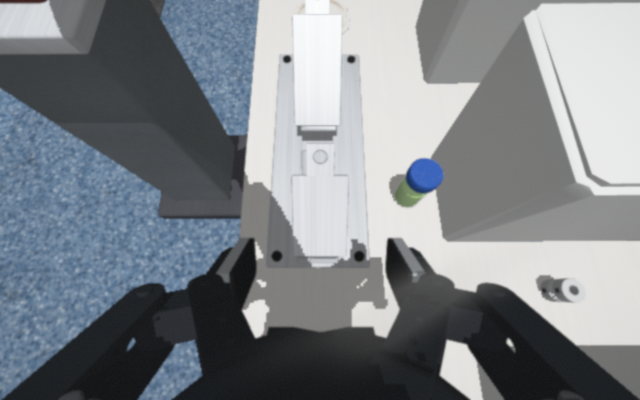

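```bash
python3 - <<'E'
from h import *
d=load("w5"); g=cv2.cvtColor(d["color"],cv2.COLOR_RGB2GRAY)
print(cast(d,[(293,175),(347.5,176)],.0739).round(4)); print(cast(d,[(305,143),(336,143)],.0877).round(4))
print(cast(d,[(294,14),(341,14)],.0894).round(4))
print(g[200:241:20,284:356].tolist())
E
```

```text
[[ 0.4394 -0.383   0.0739]
 [ 0.4809 -0.3842  0.0739]]
[[ 0.4491 -0.3634  0.0877]
 [ 0.4719 -0.3636  0.0877]]
[[ 0.4384 -0.237   0.0894]
 [ 0.4795 -0.2372  0.0894]]
[[220, 218, 218, 217, 215, 215, 215, 210, 207, 216, 222, 223, 223, 222, 222, 224, 226, 228, 228, 227, 225, 223, 222, 224, 224, 223, 220, 219, 220, 220, 220, 220, 222, 224, 224, 224, 224, 224, 225, 226, 225, 226, 224, 224, 225, 225, 223, 222, 222, 222, 222, 223, 225, 224, 223, 224, 224, 224, 224, 225, 225, 223, 220, 210, 203, 211, 217, 217, 217, 216, 214, 213], [109, 112, 119, 144, 178, 199, 211, 205, 193, 202, 219, 223, 222, 222, 221, 222, 224, 226, 228, 227, 226, 224, 221, 223, 224, 224, 220, 219, 220, 220, 221, 220, 222, 223, 225, 224, 224, 224, 225, 226, 226, 224, 224, 225, 226, 226, 224, 223, 223, 223, 224, 226, 226, 225, 224, 224, 224, 225, 225, 225, 225, 222, 212, 205, 213, 217, 218, 218, 219, 219, 219, 218], [111, 108, 107, 106, 106, 107, 108, 111, 112, 117, 124, 127, 137, 164, 203, 220, 222, 223, 225, 226, 226, 223, 221, 222, 223, 223, 220, 219, 220, 221, 220, 220, 221, 223, 224, 224, 224, 224, 226, 226, 225, 223, 223, 225, 226, 225, 224, 223, 222, 223, 224, 226, 226, 224, 223, 223, 224, 224, 224, 223, 222, 220, 216, 221, 223, 218, 196, 153, 123, 118, 116, 117]]
```

```bash
sed -i 's/^S0=.*/S0=[.460,-.4347,.030]; L0=[.4590,-.3112,.030]/' h.py
python3 jog.py '[[-0.0005,0,0.025,0,0.003,0.003,0.8],[0,0,0.025,0,0,0,0.8],[0,0,0.02,0,0,0,0.8],[0,0,0.012,0,0,0,0.8],[0,0,0,0,0,0,0.8],[0,0,0,0,0,0,0.8]]'
python3 - <<'E'
from h import *
plan(cp(S0,.040,.005),tilt())
E
```

```text
clock: 9.32
position: [0.4612, -0.4057, 0.06]
orientation: [0.678, 0.671, 0.214, -0.209]
force: [0.1, 0.2, -0.2]
finger_gap: 0.803
gripper_force: 0.0
1 rows [-0.001, -0.0009, 0.0029] [0.0018, 0.0033, 0.002] total [-0.001  -0.0009  0.0029] [0.0018 0.0033 0.002 ]
```

```bash
python3 jog.py '[[-0.001,-0.001,0.003,0.002,0.003,0.002,0.8],[0,0,0,0,0,0,0.6],[0,0,0,0,0,0,0.4],[0,0,0,0,0,0,0.3],[0,0,0,0,0,0,0.3],[0,0,0,0,0,0,0.3],[0,0,0,0,0,0,0.3]]'
python3 - <<'E'
from h import *
plan(cp(S0,.040,.005),tilt())
E
```

```text
clock: 9.9
position: [0.4596, -0.4057, 0.0549]
orientation: [0.679, 0.669, 0.214, -0.212]
force: [-0.4, -2.1, 6.2]
finger_gap: 0.494
gripper_force: 61.2
1 rows [0.0019, 0.0008, -0.0012] [-0.0001, -0.0023, -0.0022] total [ 0.0019  0.0008 -0.0012] [-0.0001 -0.0023 -0.0022]
```

```bash
python3 jog.py '[[0,0,-0.01,0,0,0,0.3],[0,0,-0.025,0,0,0,0.3],[0,0,-0.03,0,0,0,0.3],[0.02,0,-0.03,0,0,0,0.3],[0.02,0,-0.03,0,0,0,0.3],[0.02,0,-0.03,0,0,0,0.3],[0,0,0,0,0,0,0.3],[0,0,0,0,0,0,0.3]]'
python3 - <<'E'
from h import *
from bench import ctrl
s=ctrl.sense(); R0=R.from_quat(s["orientation"])
d=snap("wrist","w6"); g=cv2.cvtColor(d["color"],cv2.COLOR_RGB2GRAY)
T=lambda x,y,z:proj(d,s["position"]+R0.apply([x,y,z]))[0].round(1)
print("expected lug end, shoulders, foot:",T(.0539,0,-.0022),T(.0299,-.022,-.0022),T(.0299,.022,-.0022),T(-.038,0,-.0022))
for c in (313,318,323,328): print(c,g[150:330:3,c].tolist())
plan([.47,.02,.17],down(.099+np.pi))
E
```

```text
clock: 10.57
position: [0.4599, -0.4466, 0.2182]
orientation: [0.679, 0.67, 0.214, -0.21]
force: [-0.0, -0.4, -0.7]
finger_gap: 0.491
gripper_force: 61.0
expected lug end, shoulders, foot: [321.2 153.2] [275.1 203.5] [367.1 203.6] [320.9 322.6]
313 [227, 216, 204, 220, 220, 216, 173, 188, 131, 110, 190, 155, 206, 216, 217, 217, 217, 217, 215, 210, 211, 212, 211, 211, 212, 212, 210, 211, 211, 210, 211, 211, 212, 212, 211, 211, 212, 212, 212, 212, 210, 213, 212, 212, 176, 154, 153, 119, 118, 118, 119, 118, 118, 118, 118, 117, 117, 118, 119, 123]
318 [225, 214, 202, 219, 219, 176, 211, 193, 131, 111, 202, 201, 156, 214, 214, 214, 214, 215, 213, 213, 217, 217, 218, 218, 218, 218, 217, 217, 218, 219, 218, 219, 219, 219, 220, 219, 219, 220, 219, 219, 220, 220, 220, 220, 219, 220, 218, 129, 123, 122, 124, 121, 122, 120, 122, 122, 121, 121, 120, 123]
323 [230, 218, 206, 221, 221, 180, 214, 199, 132, 121, 205, 199, 158, 215, 218, 217, 217, 217, 217, 214, 216, 217, 217, 216, 217, 216, 218, 217, 217, 218, 219, 218, 219, 218, 219, 218, 219, 219, 219, 219, 219, 219, 220, 219, 218, 220, 217, 127, 122, 122, 121, 121, 122, 122, 121, 121, 121, 121, 121, 123]
328 [229, 217, 206, 221, 222, 218, 176, 200, 136, 144, 188, 157, 207, 219, 219, 218, 218, 218, 218, 217, 219, 219, 219, 220, 220, 219, 220, 220, 220, 219, 220, 220, 220, 220, 220, 219, 220, 220, 220, 220, 220, 220, 220, 220, 219, 219, 217, 128, 121, 121, 120, 122, 123, 121, 120, 120, 120, 119, 120, 123]
15 rows [0.0218, 0.0241, 0.013] [0.0342, -0.0307, -0.1084] total [0.3547 0.0046 0.305 ] [ 0.5127 -0.4606 -1.6254]
```

```bash
python3 - <<'E'
from h import *
d=load("w6"); g=cv2.cvtColor(d["color"],cv2.COLOR_RGB2GRAY)
print(g[148:162,305:336:5].T.tolist())
for c in (285,355): print(c,g[194:216,c].tolist())
for r in (195,): print(r,g[r,290:352].tolist())
for r in (215,235): print(r,g[r,262:290].tolist(),g[r,352:378].tolist())
E
```

```text
[[227, 226, 227, 226, 224, 215, 186, 181, 207, 220, 221, 221, 220, 221], [231, 230, 229, 229, 228, 217, 189, 182, 208, 221, 222, 223, 222, 222], [227, 226, 226, 225, 224, 215, 186, 179, 202, 216, 218, 217, 219, 218], [228, 228, 228, 228, 226, 216, 186, 180, 207, 220, 222, 222, 222, 223], [229, 228, 228, 229, 227, 217, 188, 179, 204, 217, 219, 220, 219, 218], [228, 228, 228, 227, 226, 217, 188, 181, 207, 222, 223, 223, 222, 222], [201, 200, 199, 198, 197, 189, 172, 174, 201, 214, 216, 217, 216, 216]]
285 [210, 210, 209, 211, 211, 212, 213, 211, 204, 183, 164, 167, 187, 205, 212, 213, 213, 213, 214, 213, 213, 215]
355 [223, 223, 223, 223, 222, 222, 222, 222, 211, 179, 157, 168, 195, 212, 216, 217, 216, 216, 217, 216, 217, 218]
195 [215, 216, 216, 212, 210, 209, 210, 210, 214, 217, 221, 222, 222, 222, 220, 219, 219, 220, 220, 221, 220, 218, 216, 217, 216, 215, 213, 213, 214, 218, 220, 220, 219, 217, 217, 216, 216, 218, 218, 219, 218, 219, 218, 216, 215, 212, 210, 213, 217, 219, 219, 217, 214, 212, 210, 209, 210, 211, 213, 213, 213, 214]
215 [123, 126, 127, 127, 127, 127, 126, 126, 127, 127, 127, 127, 129, 147, 181, 206, 214, 217, 216, 216, 216, 215, 214, 215, 214, 215, 217, 221] [216, 216, 216, 218, 218, 217, 218, 217, 216, 216, 215, 213, 208, 203, 212, 225, 229, 231, 230, 230, 225, 201, 157, 130, 126, 127]
235 [133, 132, 127, 124, 111, 98, 91, 89, 90, 90, 90, 88, 89, 90, 98, 110, 117, 121, 127, 157, 195, 210, 214, 213, 213, 214, 216, 219] [217, 217, 218, 218, 219, 219, 217, 218, 216, 217, 215, 207, 181, 143, 126, 129, 129, 128, 127, 128, 131, 141, 174, 213, 228, 230]
```

```bash
python3 - <<'E'
from h import *
plan([.4812,.0252,.15],down(.099+np.pi),n=16)
E
```

```text
16 rows [0.0196, 0.0233, 0.0133] [0.032, -0.0288, -0.1016] total [0.3476 0.0157 0.3244] [ 0.5127 -0.4606 -1.6254]
```

```bash
python3 jog.py '[[0.032,0,0.0223,0,0,0,0.3],[0.032,0,0.0223,0,0,0,0.3],[0.032,0,0.0223,0,0,0,0.3],[0.032,0,0.0223,0,0,0,0.3],[0.032,0,0.0223,0,0,0,0.3],[0.032,0,0.0223,0,0,0,0.3],[0.032,0,0.0223,0,0,0,0.3],[0.032,0,0.0223,0,0,0,0.3],[0.032,0,0.0223,0,0,0,0.3]]'
python3 - <<'E'
from h import *
plan([.4812,.0252,.15],down(.099+np.pi),n=15)
E
```

```text
clock: 11.37
position: [0.4624, -0.0912, 0.2149]
orientation: [0.679, 0.668, 0.214, -0.215]
force: [-0.7, -0.1, -1.0]
finger_gap: 0.495
gripper_force: 61.0
15 rows [0.0034, 0.0062, 0.0064] [0.0342, -0.0312, -0.1084] total [0.0577 0.0176 0.1203] [ 0.5134 -0.4676 -1.6259]
```

```bash
python3 jog.py '[[0.0025,0.006,0.005,0.0342,-0.0312,-0.1084,0.3],[0.0025,0.006,0.005,0.0342,-0.0312,-0.1084,0.3],[0.0025,0.006,0.005,0.0342,-0.0312,-0.1084,0.3],[0.0025,0.006,0.005,0.0342,-0.0312,-0.1084,0.3],[0.0025,0.006,0.005,0.0342,-0.0312,-0.1084,0.3],[0.0025,0.006,0.005,0.0342,-0.0312,-0.1084,0.3],[0.0025,0.006,0.005,0.0342,-0.0312,-0.1084,0.3],[0.0025,0.006,0.005,0.0342,-0.0312,-0.1084,0.3],[0.0025,0.006,0.005,0.0342,-0.0312,-0.1084,0.3],[0.0025,0.006,0.005,0.0342,-0.0312,-0.1084,0.3]]'|head -3
python3 jog.py '[[0.0025,0.006,0.005,0.0342,-0.0312,-0.1084,0.3],[0.0025,0.006,0.005,0.0342,-0.0312,-0.1084,0.3],[0.0025,0.006,0.005,0.0342,-0.0312,-0.1084,0.3],[0.0025,0.006,0.005,0.0342,-0.0312,-0.1084,0.3],[0.0025,0.006,0.005,0.0342,-0.0312,-0.1084,0.3],[0,0,0,0,0,0,0.3],[0,0,0,0,0,0,0.3],[0,0,0,0,0,0,0.3]]'
python3 - <<'E'
from h import *
plan([.4812,.0252,.065],down(.099+np.pi))
E
```

```text
clock: 12.2
position: [0.4971, -0.0275, 0.1859]
orientation: [0.217, 0.97, 0.079, -0.08]
clock: 12.87
position: [0.4906, 0.0058, 0.1664]
orientation: [-0.048, 0.999, -0.001, 0.001]
force: [0.3, 0.1, -0.6]
finger_gap: 0.495
gripper_force: 61.1
3 rows [0.0025, 0.0068, 0.0338] [-0.0006, 0.0005, -0.0008] total [0.0076 0.0204 0.1014] [-0.0019  0.0015 -0.0023]
```

```bash
python3 jog.py '[[0.0025,0.0068,0.033,-0.0006,0,-0.001,0.3],[0.0025,0.0068,0.033,-0.0006,0,-0.001,0.3],[0.0025,0.0068,0.033,-0.0006,0,0,0.3],[0,0,0,0,0,0,0.3],[0,0,0,0,0,0,0.3],[0,0,0,0,0,0,0.3]]'
python3 - <<'E'
from h import *
plan([.4812,.0252,.03],down(.099+np.pi))
E
```

```text
clock: 13.37
position: [0.4835, 0.0245, 0.0697]
orientation: [-0.05, 0.999, -0.001, 0.003]
force: [0.2, -0.3, -0.4]
finger_gap: 0.492
gripper_force: 61.4
2 rows [0.0012, 0.0005, 0.0198] [-0.0007, 0.0026, 0.0004] total [0.0024 0.001  0.0396] [-0.0014  0.0053  0.0008]
```

```bash
python3 jog.py '[[0.001,0.0005,0.015,-0.001,0.004,0,0.3],[0,0,0.015,0,0,0,0.3],[0,0,0.008,0,0,0,0.3],[0,0,0,0,0,0,0.3],[0,0,0,0,0,0,0.3],[0,0,0,0,0,0,0.3]]'
python3 - <<'E'
from h import *
plan([.4812,.0252,.0175],down(.099+np.pi))
E
```

```text
clock: 13.87
position: [0.4823, 0.0254, 0.0316]
orientation: [-0.05, 0.999, -0.0, 0.001]
force: [-0.3, 0.1, -1.6]
finger_gap: 0.493
gripper_force: 61.4
1 rows [0.0011, -0.0001, 0.0141] [-0.0006, 0.0022, 0.002] total [ 0.0011 -0.0001  0.0141] [-0.0006  0.0022  0.002 ]
```

```bash
python3 jog.py '[[0.001,0,0.004,-0.0006,0.002,0.001,0.3],[0,0,0.004,0,0,0,0.3],[0,0,0.003,0,0,0,0.3],[0,0,0,0,0,0,0.3],[0,0,0,0,0,0,0.3]]'
```

```text
clock: 14.28
position: [0.4796, 0.0257, 0.0188]
orientation: [-0.05, 0.999, 0.0, -0.002]
force: [-0.1, 0.1, -1.6]
finger_gap: 0.497
gripper_force: 61.4
```

```bash
python3 jog.py '[[0,0,0.0015,0,0,0,0.3],[0,0,0,0,0,0,0.3],[0,0,0,0,0,0,0.6],[0,0,0,0,0,0,0.6],[0,0,0,0,0,0,0.6]]'
python3 jog.py '[[0,0,-0.015,0,0,0,0.6],[0,0,-0.035,0,0,0,0.6],[0,0,-0.04,0,0,0,0.8],[0,0,-0.04,0,0,0,1],[0,0,-0.03,0,0,0,1],[0,0,0,0,0,0,1],[0,0,0,0,0,0,1],[0,0,0,0,0,0,1]]'
python3 - <<'E'
from h import *
d=snap("wrist","w7"); 
c=np.array([.4729,.0385]);yaw=.099
T=lambda x,y,z:proj(d,[c[0]+x*np.cos(yaw)-y*np.sin(yaw),c[1]+x*np.sin(yaw)+y*np.cos(yaw),z])[0]
print({k:T(*v).round(1).tolist() for k,v in dict(footL=(.046,.008,.019),footR=(.046,-.036,.019),shL=(-.022,.008,.019),shR=(-.022,-.036,.019),lugL=(-.046,-.004,.019),lugR=(-.046,-.024,.019)).items()})
g=cv2.cvtColor(d["color"],cv2.COLOR_RGB2GRAY); hsv=cv2.cvtColor(d["color"],cv2.COLOR_RGB2HSV)
m=((g>150)&(hsv[:,:,1]<60)).astype(np.uint8)
p=T(.012,-.014,.019).astype(int); print(p,g[p[1],p[0]])
ff=m.copy(); cv2.floodFill(ff,None,tuple(int(v) for v in p),2); ys,xs=np.where(ff==2); print(xs.min(),xs.max(),ys.min(),ys.max(),len(xs))
cs,_=cv2.findContours((ff==2).astype(np.uint8),0,2); k=max(cs,key=cv2.contourArea); print(cv2.approxPolyDP(k,2.5,True)[:,0].tolist())
E
```

```text
clock: 14.7
position: [0.4801, 0.0256, 0.0178]
orientation: [-0.05, 0.999, 0.0, -0.001]
force: [0.3, 0.1, 0.0]
finger_gap: 0.601
gripper_force: 0.0
clock: 15.37
position: [0.4799, 0.0256, 0.1771]
orientation: [-0.05, 0.999, 0.0, -0.001]
force: [0.1, 0.3, -0.5]
finger_gap: 1.003
gripper_force: 0.0
{'footL': [339.7, 221.0], 'footR': [299.3, 220.9], 'shL': [341.0, 158.7], 'shR': [298.1, 158.6], 'lugL': [329.6, 134.7], 'lugR': [309.6, 134.7]}
[319 190] 109
0 639 0 399 162667
[[0, 0], [0, 51], [363, 90], [358, 108], [223, 109], [234, 237], [247, 237], [251, 243], [278, 243], [285, 237], [367, 237], [373, 242], [428, 238], [432, 220], [442, 218], [456, 195], [494, 104], [542, 106], [554, 111], [583, 111], [600, 115], [588, 118], [529, 291], [513, 294], [510, 302], [497, 300], [479, 284], [464, 282], [442, 257], [430, 252], [422, 243], [408, 243], [404, 266], [407, 287], [394, 341], [376, 334], [373, 326], [359, 322], [357, 326], [340, 327], [334, 281], [328, 272], [260, 266], [237, 302], [229, 300], [237, 277], [233, 243], [218, 243], [174, 283], [170, 281], [169, 256], [165, 251], [99, 245], [18, 281], [8, 238], [0, 233], [0, 348], [38, 352], [0, 390], [0, 399], [166, 399], [150, 382], [150, 368], [162, 355], [177, 390], [171, 399], [470, 399], [478, 392], [515, 395], [523, 399], [639, 399], [639, 300], [621, 299], [617, 302], [596, 346], [544, 298], [609, 119], [639, 119], [639, 0]]
```

```bash
python3 - <<'E'
from h import *
d=load("w7"); g=cv2.cvtColor(d["color"],cv2.COLOR_RGB2GRAY)
print("c316",g[124:240,316].tolist()); print("c304",g[145:240,304].tolist()); print("c336",g[145:240,336].tolist())
for r in (148,170,190,210): print(r,g[r,285:356].tolist())
E
```

```text
c316 [117, 93, 91, 119, 133, 130, 121, 111, 115, 144, 200, 232, 238, 239, 236, 226, 198, 163, 132, 115, 112, 122, 144, 175, 205, 228, 236, 238, 238, 238, 238, 237, 236, 229, 220, 227, 233, 233, 233, 232, 231, 230, 229, 226, 209, 159, 116, 105, 107, 114, 152, 197, 193, 148, 114, 106, 106, 107, 112, 142, 184, 206, 212, 190, 146, 113, 108, 115, 152, 202, 222, 225, 224, 224, 224, 225, 223, 224, 223, 223, 222, 223, 223, 223, 222, 222, 222, 222, 222, 221, 221, 222, 221, 220, 218, 202, 151, 90, 59, 54, 55, 67, 97, 124, 131, 122, 117, 118, 120, 119, 120, 120, 121, 126, 153, 187]
c304 [123, 122, 123, 121, 117, 107, 110, 123, 128, 123, 107, 89, 114, 178, 227, 238, 239, 238, 238, 238, 238, 236, 226, 193, 155, 126, 111, 107, 107, 108, 107, 107, 107, 108, 106, 108, 107, 106, 108, 107, 107, 107, 107, 106, 106, 110, 124, 149, 182, 218, 228, 230, 230, 229, 228, 228, 229, 227, 227, 227, 226, 226, 225, 225, 224, 224, 223, 223, 223, 222, 222, 222, 221, 220, 201, 145, 82, 57, 54, 56, 70, 99, 125, 130, 123, 116, 119, 120, 120, 120, 122, 121, 127, 153, 186]
c336 [133, 133, 132, 130, 124, 116, 117, 129, 13
[... 1086 characters left out ...]
 63, 63]
190 [124, 124, 124, 124, 125, 123, 123, 121, 113, 95, 85, 87, 97, 112, 120, 120, 121, 117, 113, 110, 108, 110, 112, 111, 110, 109, 108, 107, 107, 105, 106, 108, 107, 107, 109, 108, 107, 110, 109, 111, 110, 108, 111, 109, 107, 109, 108, 110, 109, 111, 109, 109, 109, 109, 109, 101, 87, 72, 64, 63, 61, 63, 61, 62, 62, 61, 63, 62, 62, 62, 62]
210 [120, 122, 122, 121, 121, 119, 116, 118, 119, 113, 92, 67, 59, 67, 92, 149, 203, 223, 225, 224, 225, 227, 228, 228, 227, 225, 224, 224, 222, 222, 222, 222, 221, 222, 223, 223, 224, 225, 225, 224, 222, 222, 224, 223, 221, 221, 221, 223, 223, 221, 220, 220, 220, 219, 212, 183, 133, 104, 92, 91, 111, 120, 116, 102, 81, 86, 109, 119, 118, 118, 119]
```

```bash
python3 - <<'E'
from h import *
plan([.459,-.12,.215],tilt(),n=15)
E
```

```text
15 rows [-0.0046, -0.0089, -0.005] [-0.0343, 0.0302, 0.1083] total [ 0.0349 -0.1429 -0.0388] [-0.5152  0.4535  1.6238]
```

```bash
python3 jog.py '[[-0.0046,-0.0089,-0.005,-0.0343,0.0302,0.1083,1],[-0.0046,-0.0089,-0.005,-0.0343,0.0302,0.1083,1],[-0.0046,-0.0089,-0.005,-0.0343,0.0302,0.1083,1],[-0.0046,-0.0089,-0.005,-0.0343,0.0302,0.1083,1],[-0.0046,-0.0089,-0.005,-0.0343,0.0302,0.1083,1],[-0.0046,-0.0089,-0.005,-0.0343,0.0302,0.1083,1],[-0.0046,-0.0089,-0.005,-0.0343,0.0302,0.1083,1],[-0.0046,-0.0089,-0.005,-0.0343,0.0302,0.1083,1],[-0.0046,-0.0089,-0.005,-0.0343,0.0302,0.1083,1],[-0.0046,-0.0089,-0.005,-0.0343,0.0302,0.1083,1]]'|head -3
python3 jog.py '[[-0.0046,-0.0089,-0.005,-0.0343,0.0302,0.1083,1],[-0.0046,-0.0089,-0.005,-0.0343,0.0302,0.1083,1],[-0.0046,-0.0089,-0.005,-0.0343,0.0302,0.1083,1],[-0.0046,-0.0089,-0.005,-0.0343,0.0302,0.1083,1],[-0.0046,-0.0089,-0.005,-0.0343,0.0302,0.1083,1],[0,0,0,0,0,0,1],[0,0,0,0,0,0,1]]'|head -3
python3 - <<'E'
from h import *
plan([.459,-.317,.205],tilt())
plan(cp(L0,.053,.085),tilt())
E
```

```text
clock: 16.25
position: [0.4913, -0.0762, 0.2077]
orientation: [0.471, 0.855, 0.155, -0.154]
clock: 16.83
position: [0.4585, -0.1204, 0.2152]
orientation: [0.679, 0.67, 0.214, -0.212]
6 rows [-0.0278, 0.0005, -0.0174] [0.0001, -0.0002, -0.0001] total [-0.1668  0.003  -0.1046] [ 0.0006 -0.0009 -0.0007]
6 rows [-0.0349, 0.0005, -0.0071] [0.0001, -0.0002, -0.0001] total [-0.2095  0.0029 -0.0429] [ 0.0006 -0.0009 -0.0007]
```

```bash
python3 jog.py '[[-0.0278,0.0005,-0.0174,0,0,0,0.8],[-0.0278,0.0005,-0.0174,0,0,0,0.8],[-0.0278,0.0005,-0.0174,0,0,0,0.8],[-0.0278,0.0005,-0.0174,0,0,0,0.8],[-0.0278,0.0005,-0.0174,0,0,0,0.8],[-0.0278,0.0005,-0.0174,0,0,0,0.8],[-0.0215,0,0.031,0,0,0,0.8],[-0.0215,0,0.031,0,0,0,0.8],[0,0,0,0,0,0,0.8],[0,0,0,0,0,0,0.8]]'
python3 - <<'E'
from h import *
d=snap("wrist","w8"); g=cv2.cvtColor(d["color"],cv2.COLOR_RGB2GRAY)
P=lambda x,y,z:proj(d,cp(L0,x,z)+np.array([y,0,0]))[0].round(1).tolist()
print("exp lug,shL,shR,footL,footR",[P(*v) for v in((.123,0,.006),(.095,-.022,.006),(.095,.022,.006),(.0,-.022,.006),(.0,.022,.006))])
r,c=[int(v) for v in P(.123,0,.006)[::-1]]; print("lug",max(r-15,0),g[max(r-15,0):r+15,c-4:c+9:6].T.tolist())
for y in(-.017,.017):
    q=P(.095,y,.006); c,r=int(q[0]),int(q[1]); r0=max(r-14,0); print("sh",q,r0,g[r0:r+14,c].tolist())
q=P(.08,0,.006); r=int(q[1]); print("sides row",r,P(.08,-.022,.006),P(.08,.022,.006),g[r,285:310].tolist(),"345:",g[r,330:365].tolist())
plan(cp(L0,.053,.005),tilt())
E
```

```text
clock: 17.67
position: [0.4596, -0.314, 0.1292]
orientation: [0.677, 0.67, 0.215, -0.214]
force: [0.2, 0.5, 0.9]
finger_gap: 0.8
gripper_force: 0.0
exp lug,shL,shR,footL,footR [[320.5, 118.7], [290.5, 158.4], [350.3, 157.9], [293.5, 273.1], [346.7, 272.7]]
lug 103 [[227, 227, 226, 227, 227, 227, 227, 227, 227, 227, 227, 228, 228, 228, 228, 232, 235, 237, 236, 236, 235, 236, 236, 233, 223, 203, 205, 220, 225, 225], [227, 226, 227, 227, 227, 227, 227, 227, 226, 227, 227, 227, 227, 227, 229, 231, 235, 235, 236, 235, 235, 234, 234, 233, 224, 205, 197, 210, 220, 221], [227, 226, 226, 226, 226, 226, 227, 226, 227, 228, 227, 227, 226, 227, 228, 229, 230, 231, 230, 230, 230, 230, 230, 229, 229, 229, 229, 229, 228, 228]]
sh [297.3, 158.3] 144 [228, 229, 228, 228, 229, 227, 228, 228, 229, 228, 229, 227, 219, 188, 180, 205, 221, 223, 223, 222, 223, 223, 223, 223, 222, 222, 223, 222]
sh [343.5, 158.0] 144 [229, 228, 228, 228, 228, 229, 228, 227, 228, 228, 228, 227, 221, 207, 207, 218, 222, 224, 224, 224, 223, 223, 223, 223, 223, 224, 224, 224]
sides row 178 [291.0, 178.4] [349.7, 177.9] [204, 204, 204, 205, 205, 209, 220, 224, 224, 223, 224, 223, 222, 222, 223, 223, 222, 223, 222, 223, 226, 227, 228, 228, 226] 345: [225, 225, 224, 223, 224, 223, 222, 222, 221, 223, 222, 222, 222, 224, 224, 224, 220, 206, 196, 198, 201, 202, 202, 202, 201, 201, 202, 201, 199, 199, 198, 196, 197, 200, 199]
3 rows [-0.0007, -0.0006, 0.0268] [0.0, -0.0004, 0.0008] total [-0.002  -0.0017  0.0805] [ 0.     -0.0013  0.0024]
```

```bash
python3 jog.py '[[-0.002,-0.002,0.025,0,0,0.002,0.8],[0,0,0.025,0,0,0,0.8],[0,0,0.02,0,0,0,0.8],[0,0,0.009,0,0,0,0.8],[0,0,0,0,0,0,0.8],[0,0,0,0,0,0,0.8]]'
python3 - <<'E'
from h import *
plan(cp(L0,.053,.005),tilt())
E
```

```text
clock: 18.22
position: [0.46, -0.2736, 0.0675]
orientation: [0.679, 0.671, 0.214, -0.209]
force: [0.7, -1.1, 0.2]
finger_gap: 0.799
gripper_force: 0.0
1 rows [0.0007, -0.0006, 0.0042] [0.0029, 0.003, 0.001] total [ 0.0007 -0.0006  0.0042] [0.0029 0.003  0.001 ]
```

```bash
python3 jog.py '[[0.0005,-0.0015,0.003,0.001,0.002,0.001,0.8],[0,0,0,0,0,0,0.6],[0,0,0,0,0,0,0.4],[0,0,0,0,0,0,0.3],[0,0,0,0,0,0,0.3],[0,0,0,0,0,0,0.3],[0,0,0,0,0,0,0.3]]'
python3 - <<'E'
from h import *
plan(cp(L0,.053,.005),tilt())
E
python3 jog.py '[[0,0,-0.01,0,0,0,0.3],[0,0,-0.025,0,0,0,0.3],[0,0,-0.03,0,0,0,0.3],[0.02,0,-0.03,0,0,0,0.3],[0.02,0,-0.03,0,0,0,0.3],[0.02,0,-0.03,0,0,0,0.3],[0,0,0,0,0,0,0.3],[0,0,0,0,0,0,0.3]]'
python3 - <<'E'
from h import *
from bench import ctrl
s=ctrl.sense(); R0=R.from_quat(s["orientation"])
d=snap("wrist","w9"); g=cv2.cvtColor(d["color"],cv2.COLOR_RGB2GRAY)
T=lambda x,y,z:proj(d,s["position"]+R0.apply([x,y,z]))[0].round(1).tolist()
print("exp lug",T(.070,0,.002),T(.070,0,-.002),"sh",T(.042,-.022,-.002),T(.042,.022,-.002),"foot",T(-.053,0,-.002))
q=T(.070,0,-.002); r=int(q[1]);c=int(q[0]); print(r-12,g[r-12:r+14,c-8:c+9:8].T.tolist())
for y in(-.017,.017):
    q=T(.042,y,-.002); c,r=int(q[0]),int(q[1]); print("sh",q,r-12,g[r-12:r+14,c].tolist())
E
```

```text
clock: 18.8
position: [0.458, -0.2721, 0.0647]
orientation: [0.679, 0.669, 0.214, -0.21]
force: [-0.3, -1.7, 5.5]
finger_gap: 0.495
gripper_force: 60.9
1 rows [0.0011, 0.0015, 0.001] [0.0026, 0.0005, -0.0018] total [0.0011 0.0015 0.001 ] [ 0.0026  0.0005 -0.0018]
clock: 19.47
position: [0.4578, -0.3125, 0.2277]
orientation: [0.679, 0.67, 0.214, -0.209]
force: [-0.7, 0.1, -2.2]
finger_gap: 0.492
gripper_force: 61.1
exp lug [321.3, 116.4] [321.4, 116.5] sh [274.1, 178.7] [368.4, 178.8] foot [320.9, 344.9]
104 [[85, 96, 118, 131, 136, 136, 136, 138, 150, 187, 223, 234, 236, 236, 235, 235, 235, 234, 234, 234, 234, 234, 234, 233, 228, 215], [136, 137, 136, 135, 136, 137, 137, 138, 150, 188, 226, 237, 239, 238, 237, 237, 237, 237, 237, 237, 236, 235, 232, 217, 184, 186], [135, 136, 137, 136, 137, 136, 137, 137, 150, 187, 224, 235, 236, 237, 236, 236, 236, 235, 235, 235, 235, 234, 235, 235, 234, 232]]
sh [284.8, 178.7] 166 [231, 232, 232, 232, 232, 230, 227, 210, 183, 189, 211, 222, 224, 223, 223, 224, 223, 224, 224, 224, 223, 224, 224, 224, 225, 224]
sh [357.7, 178.8] 166 [231, 231, 231, 232, 231, 230, 220, 186, 156, 163, 198, 213, 212, 216, 221, 221, 222, 222, 221, 221, 221, 222, 221, 222, 222, 222]
```

```bash
python3 jog.py '[[0.0287,0,0.0201,0,0,0,0.3],[0.0287,0,0.0201,0,0,0,0.3],[0.0287,0,0.0201,0,0,0,0.3],[0.0287,0,0.0201,0,0,0,0.3],[0.0287,0,0.0201,0,0,0,0.3],[0.0287,0,0.0201,0,0,0,0.3],[0.0287,0,0.0201,0,0,0,0.3],[0,0,0,0,0,0,0.3],[0,0,0,0,0,0,0.3]]'
python3 - <<'E'
from h import *
plan([.4568,.0984,.15],down(.099),n=15)
E
```

```text
clock: 20.27
position: [0.4592, -0.0634, 0.2234]
orientation: [0.678, 0.67, 0.214, -0.213]
force: [0.5, 0.1, -1.2]
finger_gap: 0.491
gripper_force: 61.3
15 rows [0.0068, -0.0068, 0.0082] [-0.03, -0.0331, 0.094] total [ 0.09   -0.004   0.1532] [-0.4494 -0.4966  1.4099]
```

```bash
python3 jog.py '[[0.0068,-0.0068,0.0082,-0.03,-0.0331,0.094,0.3],[0.0068,-0.0068,0.0082,-0.03,-0.0331,0.094,0.3],[0.0068,-0.0068,0.0082,-0.03,-0.0331,0.094,0.3],[0.0068,-0.0068,0.0082,-0.03,-0.0331,0.094,0.3],[0.0068,-0.0068,0.0082,-0.03,-0.0331,0.094,0.3],[0.0068,-0.0068,0.0082,-0.03,-0.0331,0.094,0.3],[0.0068,-0.0068,0.0082,-0.03,-0.0331,0.094,0.3],[0.0068,-0.0068,0.0082,-0.03,-0.0331,0.094,0.3],[0.0068,-0.0068,0.0082,-0.03,-0.0331,0.094,0.3],[0.0068,-0.0068,0.0082,-0.03,-0.0331,0.094,0.3]]' | head -3
python3 jog.py '[[0.0068,-0.0068,0.0082,-0.03,-0.0331,0.094,0.3],[0.0068,-0.0068,0.0082,-0.03,-0.0331,0.094,0.3],[0.0068,-0.0068,0.0082,-0.03,-0.0331,0.094,0.3],[0.0068,-0.0068,0.0082,-0.03,-0.0331,0.094,0.3],[0.0068,-0.0068,0.0082,-0.03,-0.0331,0.094,0.3],[0,0,0,0,0,0,0.3],[0,0,0,0,0,0,0.3],[0,0,0,0,0,0,0.3]]'
python3 - <<'E'
from h import *
plan([.4568,.0984,.05],down(.099))
E
```

```text
clock: 21.1
position: [0.437, 0.0477, 0.1843]
orientation: [0.955, 0.275, 0.078, -0.076]
clock: 21.77
position: [0.4585, 0.0954, 0.1501]
orientation: [0.999, 0.049, 0.001, 0.001]
force: [-0.1, -1.0, -0.8]
finger_gap: 0.491
gripper_force: 61.3
3 rows [-0.0005, -0.0011, 0.0334] [0.0006, -0.0005, -0.0004] total [-0.0016 -0.0033  0.1001] [ 0.0018 -0.0016 -0.0013]
```

```bash
python3 jog.py '[[-0.0005,-0.001,0.032,0,0,0,0.3],[-0.0005,-0.001,0.032,0,0,0,0.3],[-0.0005,-0.001,0.03,0,0,0,0.3],[0,0,0.01,0,0,0,0.3],[0,0,0,0,0,0,0.3],[0,0,0,0,0,0,0.3],[0,0,0,0,0,0,0.3]]'
python3 - <<'E'
from h import *
plan([.4568,.0984,.0175],down(.099))
E
```

```text
clock: 22.35
position: [0.4592, 0.0985, 0.0488]
orientation: [0.999, 0.048, 0.003, 0.001]
force: [1.0, -0.2, -1.0]
finger_gap: 0.491
gripper_force: 61.3
1 rows [-0.0026, -0.0002, 0.0313] [0.0023, -0.0066, -0.0036] total [-0.0026 -0.0002  0.0313] [ 0.0023 -0.0066 -0.0036]
```

```bash
python3 jog.py '[[0,0,0.008,0,0,0,0.3],[0,0,0.006,0,0,0,0.3],[0,0,0,0,0,0,0.3],[0,0,0,0,0,0,0.3],[0,0,0,0,0,0,0.3]]'
python3 - <<'E'
from h import *
plan([.4568,.0984,.0175],down(.099))
E
```

```text
clock: 22.77
position: [0.4575, 0.0989, 0.0328]
orientation: [0.999, 0.048, 0.002, 0.001]
force: [-0.8, -0.6, -0.8]
finger_gap: 0.494
gripper_force: 61.4
1 rows [-0.0008, 0.0004, 0.0153] [0.0022, -0.0032, -0.0031] total [-0.0008  0.0004  0.0153] [ 0.0022 -0.0032 -0.0031]
```

```bash
python3 jog.py '[[-0.001,0,0.005,0.001,-0.002,-0.002,0.3],[0,0,0.004,0,0,0,0.3],[0,0,0.003,0,0,0,0.3],[0,0,0,0,0,0,0.3],[0,0,0,0,0,0,0.3],[0,0,0,0,0,0,0.3]]'
```

```text
clock: 23.27
position: [0.4566, 0.0987, 0.0207]
orientation: [0.999, 0.049, 0.001, 0.001]
force: [-0.1, -0.7, -0.5]
finger_gap: 0.489
gripper_force: 61.4
```

```bash
python3 jog.py '[[0,0,0.0025,0,0,0,0.3],[0,0,0.001,0,0,0,0.3],[0,0,0,0,0,0,0.3],[0,0,0,0,0,0,0.3]]'
```

```text
clock: 23.6
position: [0.4572, 0.0987, 0.019]
orientation: [0.999, 0.049, 0.001, 0.001]
force: [-6.8, -1.7, 16.3]
finger_gap: 0.492
gripper_force: 63.0
```

```bash
python3 jog.py '[[0,0,0,0,0,0,0.6],[0,0,0,0,0,0,0.6],[0,0,0,0,0,0,0.6]]'
python3 jog.py '[[0,0,-0.015,0,0,0,0.6],[0,0,-0.035,0,0,0,0.6],[0,0,-0.04,0,0,0,0.8],[0,0,-0.04,0,0,0,1],[-0.02,0.03,-0.02,0,0,0,1],[-0.02,0.03,0,0,0,0,1],[0,0,0,0,0,0,1],[0,0,0,0,0,0,1],[0,0,0,0,0,0,1]]'
python3 - <<'E'
from h import *
d=snap("wrist","wa"); c=np.array([.4729,.0385]);yaw=.099
T=lambda x,y,z:proj(d,[c[0]+x*np.cos(yaw)-y*np.sin(yaw),c[1]+x*np.sin(yaw)+y*np.cos(yaw),z])[0]
g=cv2.cvtColor(d["color"],cv2.COLOR_RGB2GRAY).astype(np.float32)
def prof(name,a,b,z=.019,n=49):
    X=np.linspace(0,1,n); p=np.array([T(*(np.array(a)+(np.array(b)-a)*t),z) for t in X],np.float32)
    print(name,cv2.remap(g,p[None,:,0],p[None,:,1],1)[0].astype(int).tolist())
# each profile spans -12..+12 mm (0.5 mm steps, index 24 = expected edge)
m=.001
for nm,yy in(("L lug",59),("L lug2",67)): prof(nm,(49.5*m,yy*m),(73.5*m,yy*m))
prof("L foot",(-73.5*m,50*m),(-49.5*m,50*m)); prof("L foot2",(-73.5*m,74*m),(-49.5*m,74*m))
prof("L sh+",(21.5*m,78*m),(45.5*m,78*m)); prof("L sh-",(21.5*m,46*m),(45.5*m,46*m))
prof("L side+",(0*m,72*m),(0*m,96*m)); prof("L side-",(0*m,28*m),(0*m,52*m))
prof("S foot",(34*m,-14*m),(58*m,-14*m)); prof("S lug",(-58*m,-10*m),(-34*m,-10*m)); prof("S side+",(10*m,-4*m),(10*m,20*m)); prof("S side-",(10*m,-48*m),(10*m,-24*m))
prof("T cross mid",(-10*m,-87*m),(-10*m,-63*m),.020); prof("T cross +40",(40*m,-87*m),(40*m,-63*m),.02); prof("T cross -40",(-40*m,-87*m),(-40*m,-63*m),.02)
prof("T end+",(50*m,-75*m),(74*m,-75*m),.018); prof("T end-",(-74*m,-75*m),(-50*m,-75*m),.018)
E
```

```text
clock: 23.85
position: [0.4567, 0.0987, 0.0173]
orientation: [0.999, 0.049, 0.001, 0.001]
force: [0.1, -0.3, -0.2]
finger_gap: 0.604
gripper_force: 0.0
clock: 24.6
position: [0.4224, 0.0352, 0.1671]
orientation: [0.999, 0.048, 0.001, 0.0]
force: [-0.8, 0.3, -0.2]
finger_gap: 0.999
gripper_force: 0.0
L lug [131, 129, 126, 126, 128, 133, 146, 161, 185, 206, 220, 229, 233, 235, 236, 236, 236, 236, 236, 235, 234, 230, 222, 197, 170, 149, 132, 120, 103, 83, 68, 62, 65, 78, 94, 113, 125, 132, 133, 134, 134, 138, 146, 166, 186, 203, 213, 219, 219]
L lug2 [168, 171, 175, 185, 193, 202, 210, 218, 223, 227, 229, 230, 231, 231, 231, 231, 231, 231, 231, 231, 229, 224, 216, 192, 165, 136, 113, 93, 76, 62, 58, 60, 67, 83, 99, 113, 124, 130, 133, 133, 133, 137, 146, 165, 185, 203, 213, 219, 220]
L foot [118, 117, 113, 108, 100, 92, 85, 77, 74, 71, 70, 70, 69, 67, 66, 64, 62, 60, 59, 60, 61, 67, 74, 84, 94, 103, 110, 115, 118, 119, 120, 120, 121, 121, 120, 120, 120, 121, 121, 121, 120, 120, 121, 122, 122, 122, 121, 121, 121]
L foot2 [117, 116, 113, 109, 101, 93, 85, 77, 74, 71, 70, 69, 68, 67, 65, 6
[... 2678 characters left out ...]
, 58, 59, 67, 76, 88, 101, 117, 133, 148, 164, 163, 161, 146, 130, 116, 102, 103, 106, 120, 135, 149, 163, 159, 153, 137, 120, 108, 97, 90, 83, 83, 84, 90, 98, 102, 105, 107, 109, 110, 110, 112, 115, 122, 130]
T end+ [120, 123, 127, 132, 138, 141, 143, 142, 142, 143, 143, 142, 143, 144, 143, 142, 141, 139, 137, 136, 137, 138, 140, 143, 145, 146, 144, 137, 128, 108, 89, 70, 61, 58, 67, 80, 100, 119, 137, 145, 149, 149, 146, 144, 149, 161, 178, 195, 209]
T end- [219, 215, 208, 197, 181, 165, 154, 144, 144, 144, 140, 135, 124, 110, 96, 82, 71, 66, 63, 66, 69, 81, 93, 105, 117, 123, 126, 126, 126, 126, 126, 127, 129, 132, 137, 142, 149, 156, 163, 169, 173, 177, 178, 179, 179, 177, 176, 173, 172]
```

```bash
python3 -c "
from bench import ctrl
print(ctrl.sign_off())"
```

```text
the job is handed in; nothing more can be done
None
```

The job is handed in at about 24.6 s: both coupons lie in their own nests with their measured edges within about 1 mm of where they belong, and the tweezers are in their groove about 1.5 mm off its centre line; the vial, funnel and flask were given clearance but not re-measured, and no verdict was shown.

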